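Load a slide box under the sprung arm of the marking cradle

ROBOT

A 7-joint arm with a two-finger parallel gripper is mounted at the origin on a cart in front of the work surface, level with it; the furniture and walls round the work are solid. World frame = base frame: x ahead of the robot, y to its left, z up, the work surface at z = 0. Lengths are in mm, angles in rad, forces in N, time in s.
With the tool pointing down it reaches from about 425 to 1025 mm from the base axis. Payload 3.6 kg.
Tool frame: the origin (TCP) lies where the fingers leave the gripper's body, on its centre line; the fingertips stand r.tip_extent ahead of it and the grasp point (between the pads) lies 54 mm ahead of it (r.tip_extent is the distance from the TCP to the fingertips, in mm); z points along the fingers, y is the direction in which the jaws open and shut (so a half turn about z gives the same grasp; the last joint's range is limited). The gripper opens to 85 mm and grips with 20 to 120 N. Pads are 22 mm wide; open, the fingers measure 114 mm over their backs; the gripper's body (76 mm by 85 mm) begins 54 mm behind the grasp point. The pads swing forward as they close: fully open they stand 13 mm farther back than shut.
Start: joints at [1.087, 0.591, 0.048, 1.609, -0.033, 0.943, -0.034], TCP at [276.176, -670.34, 303.902] pointing down, gripper open.
Joint ranges: [-2.69, 2.69], [-0.47, 2.24], [-1.27, 1.36], [0.19, 2.51], [-1.53, 4.68], [0.08, 2.07], [-3.09, 3.09]. Speed limits (rad/s): [2.57, 2.57, 3.14, 3.14, 3.14, 3.14, 3.14].

INTERFACE

Orientations are given as a 3x3 rotation matrix whose columns are the frame's x, y, z axes.
In Python, from bench import status, imaging, job, r gives the robot as it stands.
- The arm moves only by the tool send_rows, never from a script. Its argument "targets" is a list that holds one entry, the list of rows, each a list of 6 numbers: the shift along the tool's x, y, z in m, then the turn, a rotation vector about the tool's x, y, z in rad. A call has 1 to 12 rows; each row shifts and turns the pose as measured when the row begins, along the tool's axes as they then stand; what a row does not reach is not made up. A row lasts 1/12 s, in which the tool goes at most 41.7 mm and 7.16 degrees, less where a joint would pass 70% of its speed; a pose out of reach is approached as far as the arm can. A call with a gripper value outside its range is refused whole. "grip" is the opening in per cent of the stroke, from 0 (shut) to 100 (fully open), set as the call begins (left out, the last holds). The fingers move at their own pace and stop on an object; the grip force is fixed at half the most. Time passes only in rows, so rows that do not move let the fingers close. It gives the time, the measured TCP pose, the force and the opening at its end, in the units of the state.
- status.read_state(): the state, without advancing time (a new reading comes with each control period).
- imaging.get_image(name): name is "side" or "top" or "wrist"; returns a dict with "frame" (480x640x3 uint8, red, green, blue), "fx", "fy", "cx", "cy" (pixels), "rvec" (rotation vector, rad) and "tvec" (3), from world to camera coordinates, as OpenCV has them; the wrist camera has in their place "hand_eye" (4x4, takes a point from camera to tool coordinates, whose origin is the TCP and whose axes are the flange's). Camera axes: x right, y down, z forward; pixel columns grow to the right and rows downward; lengths in mm; the calibration is good to about 2 mm. A picture is of the moment at which its call begins: read the wrist's pose just before it. There is no depth.
- job.sign_off(): hands the job in, once; it reports no verdict.
The state is a dict: "clock": time; "joint_pos": joint angles; "joint_vel": joint speeds; "effort": joint torques, N m; "ee_pos": TCP position; "tcp_rot": TCP orientation; "force": force on the tool from outside, world axes, zero at the start; "wrist_torque": the same for the moment, N m; "grip_width": finger opening in mm.
Only numpy, scipy, OpenCV 4.12 (cv2) and the standard library are available. Lean on these libraries where they do the work, as an engineer would, in place of code of your own. Each camera call takes 0.05 s, during which the arm holds its last target. There are 200 camera calls.

TASK

Take the slide box with the orange mark and slip it lengthwise into the marking cradle, using the box's nose to push the sprung hold-down arm up and back, until the box is fully home against the end stop. Then let go, so that the box lies flat, lid up, in the guides with the arm bearing down on its top. Leave the slide box with the blue mark where it is.

Things in the scene. Friction and masses are not known exactly. Their poses are not given: they have to be found in the camera images.
- orange_center (a point): The box to load: closed white cardboard slide box with an orange mark on its lid, 35 (own x) x 85 (own y, its length) x 32 mm (own z), 110 g, loose, lying on the worktop. Point: its centre, 16 mm above its underside. Either end may go first.
- blue_center (a point): Another slide box of the same size with a blue mark on its lid, loose; to be left alone. Point: its centre. The two boxes may have changed places.
- cradle_home (a point): Where the loaded box's centre belongs: on the middle line of the marking cradle, 26 mm above the worktop. Axes: x level along the channel from the open entry (nearer the robot) to the end stop; y across; z up. The cradle is fixed: grey, its bed 10 mm high. Home, the box's rear 30 mm lie clear of the rails, the place to grip it across its 35 mm width.
- cradle: The grey cradle; origin on the worktop on the middle line, 17.5 mm beyond cradle_home, axes alike. In its x (mm): a 30 mm wide tongue of the bed, free at both sides, from -63 to -28; then the 84 mm wide base to 90. It stands between the mini centrifuge on its left and the large chemistry analyser (dark front, over 0.3 m tall) on its right; swing the arm in clear of both.
- rail_mouth (a point): Where the two straight blue guide rails begin (0.5 mm before cradle_home), at the height of their tops, 10 mm above the bed. They are 40 mm apart inside and run 43 mm on to the end stop; splayed ends reach 13 mm out before this point, towards the robot.
- stop_face (a point): Middle of the face of the blue end stop (24 mm high above the bed), 42.5 mm beyond cradle_home: the box's nose touches it when home.
- hold_arm (a joint): Hinge of the sprung steel hold-down arm, rad. 0 = down at rest, its black pad bar (28 mm wide) 20 mm above the bed and 11 mm before stop_face; grows as its front lifts; about 0.22 when bearing (about 5 N) on a loaded box; stops at 0.7. A sloping lead-in plate rises from the pad bar to the red lip: a box pushed along the bed lifts the arm by itself, taking 3 to 8 N.
- lip_mid (a point): Middle of the red lip, a 7 mm thick, 30 mm wide cross bar at the arm's front end. At rest 1 mm before cradle_home and 51 mm above the worktop (underside 5 mm above a box lying on the bed); with a box loaded about 70 mm above the worktop: keep the gripper's body clear of it.

How it is judged:
By the outcome, as a careful person would: the job done as asked, in the order asked, and still so for the second after the job is handed in, with the robot touching nothing.
It also fails if it takes over 45 s, if anything falls off the work surface, if the arm or the gripper's body presses on something with over 40 N, if the wrist force passes 120 N, or if a joint passes its speed limit or range.

## Working session

There is one attempt and no reset: what is moved stays moved. The work goes in short steps, Python scripts to look and compute and a tool call to move; the robot and the scene stay as the last step left them, time stands still between calls to the robot, and variables do not carry over. Pictures are saved under pics/ and viewed, about 8 in all and at most 12, crops included, and the job is handed in when it is done.

Besides the shell and the picture viewer there is one more tool, called by a JSON object that holds its "method" and its "body". send_rows: Moves the arm, as the interface text tells. Its arguments: {"type":"object","properties":{"targets":{"type":"array","items":{"type":"array","items":{"type":"array","items":{"type":"number"}}}},"grip":{"type":"number"}},"required":["targets"]}

```bash
mkdir -p pics; ls; python3 - <<'E'
from bench import status, imaging, job, r
import cv2,numpy as np
s=status.read_state()
print({k:np.round(v,3).tolist() for k,v in s.items()}, r.tip_extent)
for n in ("side","top","wrist"):
    d=imaging.get_image(n); cv2.imwrite(f"pics/{n}0.png",d["frame"][:,:,::-1])
    print(n,{k:np.round(v,3).tolist() for k,v in d.items() if k!="frame"})
E
```

```text
pics
{'clock': 0.0, 'joint_pos': [1.087, 0.592, 0.048, 1.61, -0.033, 0.943, -0.034], 'joint_vel': [-0.001, 0.001, 0.001, -0.0, -0.0, -0.001, -0.001], 'effort': [0.002, -54.87, 1.547, -19.813, 0.009, 0.009, 0.0], 'ee_pos': [275.901, -669.727, 302.723], 'tcp_rot': [[0.925, 0.381, -0.001], [0.381, -0.925, 0.002], [-0.0, -0.002, -1.0]], 'force': [-0.685, -0.413, -0.795], 'wrist_torque': [-0.021, -0.032, -0.0], 'grip_width': 85.824} 72.6
side {'fx': 510.999, 'fy': 510.999, 'cx': 321.809, 'cy': 236.741, 'rvec': [0.66, -2.65, 1.162], 'tvec': [462.557, 236.845, 686.596]}
top {'fx': 548.988, 'fy': 548.988, 'cx': 320.673, 'cy': 240.165, 'rvec': [2.15, -2.207, 0.158], 'tvec': [-46.064, 555.775, 840.218]}
wrist {'fx': 400.08, 'fy': 400.08, 'cx': 322.328, 'cy': 243.544, 'hand_eye': [[0.0, -0.955, -0.297, 75.741], [1.0, 0.001, -0.002, -0.034], [0.002, -0.297, 0.955, -70.342], [0.0, 0.0, 0.0, 1.0]]}
```

View pics/top0.png

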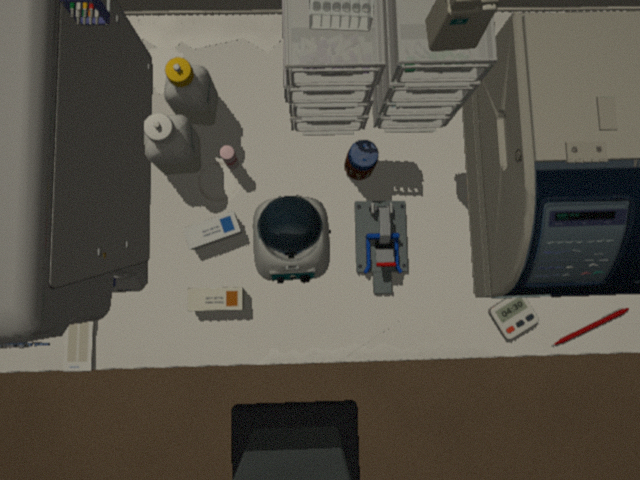

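View pics/side0.png

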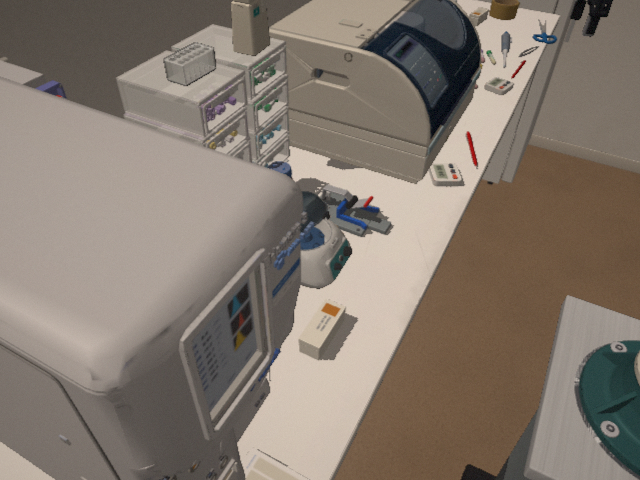

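Top view: orange box at about (215,299), blue at (213,231), cradle at about (382,240) with its entry pointing down the image. Side view: orange box at (323,330), cradle partly hidden.

```bash
cat > h.py <<'E'
import numpy as np,cv2
from bench import status, imaging
def cam(d,st=None):
    K=np.array([[d["fx"],0,d["cx"]],[0,d["fy"],d["cy"]],[0,0,1]])
    if "rvec" in d:
        R=cv2.Rodrigues(np.array(d["rvec"],float))[0]; t=np.array(d["tvec"],float).ravel()
        return K,R,t
    H=np.array(d["hand_eye"]); T=np.eye(4); T[:3,:3]=st["tcp_rot"]; T[:3,3]=st["ee_pos"]
    W=np.linalg.inv(T@H); return K,W[:3,:3],W[:3,3]
def ray(c,uv,z):
    K,R,t=c; uv=np.atleast_2d(uv).astype(float)
    dd=(R.T@np.linalg.inv(K)@np.c_[uv,np.ones(len(uv))].T).T; o=-R.T@t
    return o+dd*((z-o[2])/dd[:,2])[:,None]
def proj(c,P):
    K,R,t=c; q=(K@(R@np.atleast_2d(P).T+t[:,None])).T; return q[:,:2]/q[:,2:]
E
python3 - <<'E'
from h import *
d=imaging.get_image("top"); c=cam(d)
f=d["frame"]; 
a=cv2.resize(f[270:330,170:260],None,fx=6,fy=6,interpolation=cv2.INTER_CUBIC)
b=cv2.resize(f[190:305,345:420],None,fx=5.2,fy=5.2,interpolation=cv2.INTER_CUBIC)[:598]
im=np.zeros((600,800,3),np.uint8); im[:360,:400]=a[:,:400] if 0 else cv2.resize(f[270:330,180:250],(400,343))[:].repeat(1,0) if 0 else 0
im=np.zeros((600,800,3),np.uint8); im[:300,:400]=cv2.resize(f[270:330,180:260],(400,300),interpolation=cv2.INTER_CUBIC)
im[:598,405:405+b.shape[1]]=b[:, :395]
cv2.imwrite("pics/z1.png",im[:,:,::-1])
hsv=cv2.cvtColor(f,cv2.COLOR_RGB2HSV)
for n,lo,hi,roi,z in (("orange",(8,120,100),(22,255,255),(180,270,260,330),32),("red",(0,150,100),(6,255,255),(345,240,420,280),54.5),("blue",(105,150,60),(125,255,255),(345,225,420,285),20)):
    x0,y0,x1,y1=roi; m=cv2.inRange(hsv,lo,hi)[y0:y1,x0:x1]
    p=np.argwhere(m)[:,::-1]+[x0,y0]; q=cv2.minAreaRect(p.astype(np.float32))
    print(n,len(p),p.mean(0),ray(c,p.mean(0),z).round(1),ray(c,cv2.boxPoints(q),z).round(1).tolist())
print("axes", proj(c,[[600,0,0],[700,0,0],[600,100,0]]), -c[1].T@c[2])
E
```

```text
orange 151 [231.46357616 297.98013245] [[466.9  81.3  32. ]] [[478.0, 89.7, 32.0], [477.6, 74.1, 32.0], [455.8, 74.3, 32.0], [456.3, 89.9, 32.0]]
red 35 [385.68571429 263.54285714] [[ 513.  -159.4   54.5]] [[514.2, -146.0, 54.5], [513.5, -172.4, 54.5], [510.4, -172.2, 54.5], [511.1, -145.9, 54.5]]
blue 275 [380.48       250.38181818] [[ 536.8 -157.1   20. ]] [[565.7, -131.5, 20.0], [564.2, -191.7, 20.0], [501.1, -188.8, 20.0], [502.6, -129.2, 20.0]]
axes [[282.59214137 215.81120702]
 [281.37475044 156.72083597]
 [221.75260345 217.20068375]] [457.06918669 -30.66872055 898.3997471 ]
```

View pics/z1.png

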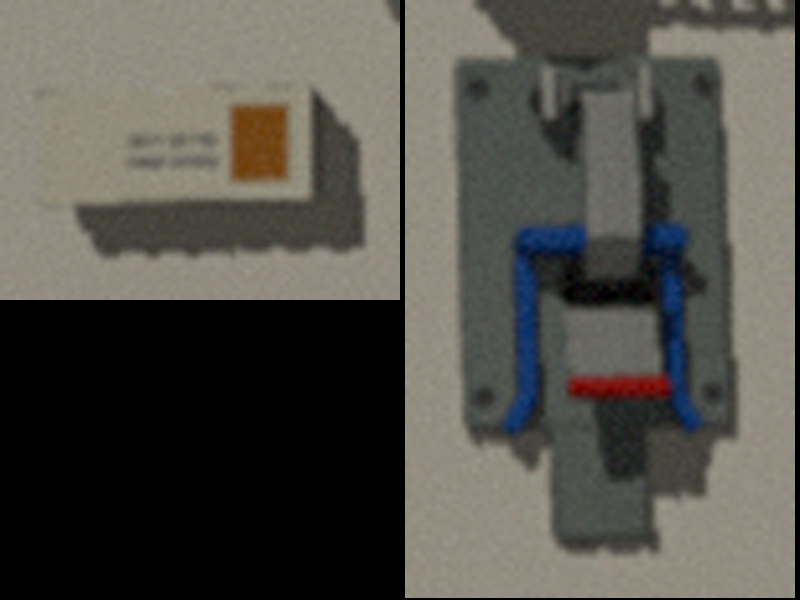

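The crop shows lid corners near full-image (187.6,288.6), (242.4,287.4), (242.4,310) and (187.6,311), with the orange mark at the right end. In the cradle, the red lip is at (386,263.5) and the yaw is close to zero. I'll move towards the cradle now and measure it with the wrist camera on the way.

{"method": "send_rows", "body": {"targets": [[[0.02,-0.0225,0,0,0,0],[0.02,-0.0225,0,0,0,0],[0.02,-0.0225,0,0,0,0],[0.02,-0.0225,0,0,0,0],[0.02,-0.0225,0,0,0,0],[0.02,-0.0225,0,0,0,0],[0.02,-0.0225,0,0,0,0],[0.02,-0.0225,0,0,0,0],[0.02,-0.0225,0,0,0,0],[0.02,-0.0225,0,0,0,0],[0.02,-0.0225,0,0,0,0],[0.02,-0.0225,0,0,0,0]]]}}

```text
clock: 1.2
ee_pos: [394.6, -323.0, 299.2]
tcp_rot: [[0.931, 0.366, -0.005], [0.366, -0.931, -0.005], [-0.006, 0.002, -1.0]]
force: [0.5, 0.6, 0.7]
grip_width: 85.6
```

{"method": "send_rows", "body": {"targets": [[[0.0142,-0.018,0,0,0,0.047],[0.0142,-0.018,0,0,0,0.047],[0.0142,-0.018,0,0,0,0.047],[0.0142,-0.018,0,0,0,0.047],[0.0142,-0.018,0,0,0,0.047],[0.0142,-0.018,0,0,0,0.047],[0.0142,-0.018,0,0,0,0.047],[0.0142,-0.018,0,0,0,0.047],[0,0,0,0,0,0]]]}}

```text
clock: 1.95
ee_pos: [480.2, -143.1, 298.7]
tcp_rot: [[1.0, -0.01, -0.003], [-0.01, -1.0, -0.001], [-0.003, 0.001, -1.0]]
force: [-0.1, -0.1, -0.3]
grip_width: 85.3
```

```bash
python3 - <<'E'
from h import *
s=status.read_state(); d=imaging.get_image("wrist"); c=cam(d,s)
print(s["ee_pos"],s["tcp_rot"],s["joint_pos"])
np.save("w1.npy",d["frame"]); np.savez("c1.npz",K=c[0],R=c[1],t=c[2])
cv2.imwrite("pics/w1.png",d["frame"][:,:,::-1])
E
```

```text
[ 480.2038826  -143.08088112  298.7014091 ] [[ 9.99949087e-01 -9.63680043e-03 -2.99245022e-03]
 [-9.63897614e-03 -9.99953289e-01 -7.13496360e-04]
 [-2.98543462e-03  7.42304191e-04 -9.99995268e-01]] [ 0.1620705   0.32006607  0.04574705  2.11122895 -0.01998563  0.71349309
 -1.35978728]
```

View pics/w1.png

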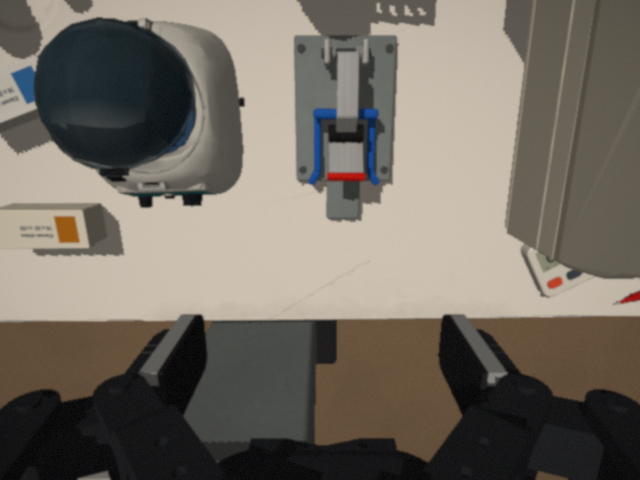

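Wrist view: cradle base spans (294–397, 37–185), blue rails are near u=317 and u=373, the red lip is at (347,176), and the tongue ends at v≈220. The orange box is at lower left, around (45,228).

```bash
python3 - <<'E'
from h import *
f=np.load("w1.npy"); z=np.load("c1.npz"); c=(z["K"],z["R"],z["t"])
hsv=cv2.cvtColor(f,cv2.COLOR_RGB2HSV); g=cv2.GaussianBlur(cv2.cvtColor(f,cv2.COLOR_RGB2GRAY),(3,3),0).astype(float)
def edge(rows,lo,hi,sgn):
    out=[]
    for v in rows:
        dg=sgn*np.diff(g[v,lo:hi]); i=dg.argmax(); w=np.clip(dg[max(i-2,0):i+3],0,None)
        out.append([lo+0.5+(w*np.arange(max(i-2,0),max(i-2,0)+len(w))).sum()/w.sum(),v])
    return np.array(out)
def fit(n,P):
    k=np.polyfit(P[:,0],P[:,1],1); r=P[:,1]-np.polyval(k,P[:,0]); m=abs(r)<2
    k=np.polyfit(P[m,0],P[m,1],1); print(n,"yaw %.4f y@530 %.1f n%d"%(k[0],np.polyval(k,530),m.sum()))
fit("baseL",ray(c,edge(range(50,170),285,303,-1),10))
fit("baseR",ray(c,edge(range(50,170),388,404,1),10))
fit("tongueL",ray(c,edge(range(192,214),318,335,-1),10))
fit("tongueR",ray(c,edge(range(192,214),354,368,1),10))
b=cv2.inRange(hsv,(105,130,50),(125,255,255))
for n,lo,hi in(("railL",305,330),("railR",365,385)):
    P=[];Q=[]
    for v in range(125,162):
        u=np.flatnonzero(b[v,lo:hi])
        if len(u): P.append([lo+u[0]-.5,v]);Q.append([lo+u[-1]+.5,v])
    fit(n+" lo",ray(c,np.array(P),20)); fit(n+" hi",ray(c,np.array(Q),20))
m=cv2.inRange(hsv,(0,150,90),(6,255,255))[160:190,320:375]; p=np.argwhere(m)[:,::-1]+[320,160]
print("lip",p.min(0),p.max(0),ray(c,p.mean(0),54.5), ray(c,p.mean(0),51))
col=g[205:232,335:353].mean(1); print("tongue end", [ray(c,[344,205.5+np.diff(col).argmax()],10)])
col=g[28:46,300:320].mean(1); print("base far", ray(c,[310,28.5+np.diff(col).argmin()],10))
print("stop", np.flatnonzero(b[95:130,325:335].mean(1)>128)+95)
vs=np.flatnonzero(b[95:130,325:335].mean(1)>128)+95
print(ray(c,[[347,vs[0]-.5],[347,vs[-1]+.5]],34))
# orange box in wrist & top
m=cv2.inRange(hsv,(8,120,80),(22,255,255))[200:260,40:100]; p=np.argwhere(m)[:,::-1]+[40,200]
print("mark wrist",ray(c,p.mean(0),32))
d=imaging.get_image("top"); ct=cam(d)
print("lid",ray(ct,[[187.6,288.6],[242.4,287.4],[242.4,310],[187.6,311]],32).round(1).tolist())
E
```

```text
baseL yaw -0.0096 y@530 -119.7 n120
baseR yaw -0.0009 y@530 -205.2 n120
tongueL yaw -0.0444 y@530 -148.1 n22
tongueR yaw 0.1983 y@530 -168.3 n20
railL lo yaw -0.0058 y@530 -135.8 n37
railL hi yaw -0.0110 y@530 -141.7 n37
railR lo yaw -0.0159 y@530 -181.1 n37
railR hi yaw 0.0013 y@530 -187.7 n37
lip [327 173] [365 180] [[ 512.19559114 -161.98908923   54.5       ]] [[ 511.70649895 -162.19353685   51.        ]]
tongue end [array([[ 465.39574967, -162.61825357,   10.        ]])]
base far [[ 620.31816416 -134.13815574   10.        ]]
stop [109 110 111 112 113 114 115 116 117 118]
[[ 562.90825037 -163.11968123   34.        ]
 [ 555.33758047 -163.18698957   34.        ]]
mark wrist [[465.63446102  80.6975228   32.        ]]
lid [[483.4, 149.3, 32.0], [482.9, 64.1, 32.0], [447.8, 64.5, 32.0], [448.7, 149.3, 32.0]]
```

{"method": "send_rows", "body": {"targets": [[[-0.003,-0.037,0,0,0,0],[-0.003,-0.037,0,0,0,0],[-0.003,-0.037,0,0,0,0],[-0.002,-0.037,0,0,0,0],[-0.002,-0.037,0,0,0,0],[-0.001,-0.037,0,0,0,0],[0,0,0,0,0,0]]]}}

```text
clock: 2.63
ee_pos: [466.4, 69.7, 297.2]
tcp_rot: [[0.999, -0.036, -0.005], [-0.036, -0.999, -0.009], [-0.004, 0.009, -1.0]]
force: [0.8, 0.2, 0.3]
grip_width: 85.2
```

{"method": "send_rows", "body": {"targets": [[[0,0,0.006,0,0,-0.122],[0,0,0.006,0,0,-0.122],[0,0,0.006,0,0,-0.122],[0,0,0.006,0,0,-0.122],[0,0,0.006,0,0,-0.122],[0,0,0.006,0,0,-0.122],[0,0,0.006,0,0,-0.122],[0,0,0.006,0,0,-0.122],[0,0,0.006,0,0,-0.122],[0,0,0.006,0,0,-0.122],[0,0,0.006,0,0,-0.122],[0,0,0.006,0,0,-0.122]]]}}

```text
clock: 3.63
ee_pos: [464.7, 51.0, 223.2]
tcp_rot: [[0.112, 0.994, -0.005], [0.993, -0.113, -0.018], [-0.019, -0.002, -1.0]]
force: [-0.9, 0.3, 0.5]
grip_width: 85.6
```

```bash
cat >> h.py <<'E'
def delta(p,az):
    "tool-frame shift (mm) and turn to world TCP p, tool down, tool x at azimuth az"
    from scipy.spatial.transform import Rotation as Ro
    s=status.read_state(); R=np.array(s["tcp_rot"])
    T=np.array([[np.cos(az),np.sin(az),0],[np.sin(az),-np.cos(az),0],[0,0,-1]])
    w=Ro.from_matrix(R.T@T).as_rotvec(); e=np.array(p)-s["ee_pos"]
    print("t",s["clock"],"ee",np.round(s["ee_pos"],1),"F",np.round(s["force"],1),"grip",round(s["grip_width"],1),"dRot",w.round(4),"d(now axes)",(R.T@e).round(1),"d(final axes)",(T.T@e).round(1))
E
python3 -c "
from h import *
delta([465.7,79.5,150],1.573)"
```

```text
t 3.6333 ee [464.7  51.  223.2] F [-0.9  0.3  0.5] grip 85.6 dRot [-0.0036  0.0186 -0.115 ] d(now axes) [29.8 -2.  72.7] d(final axes) [28.5  1.1 73.2]
```

{"method": "send_rows", "body": {"targets": [[[0,0,0,-0.0036,0.0186,-0.115],[0,0,0,0,0,0],[0.0095,0.0004,0.0244,0,0,0],[0.0095,0.0004,0.0244,0,0,0],[0.0095,0.0004,0.0244,0,0,0],[0,0,0,0,0,0]]]}}

```text
clock: 4.13
ee_pos: [467.5, 68.5, 148.1]
tcp_rot: [[0.017, 1.0, 0.003], [1.0, -0.017, -0.005], [-0.005, 0.003, -1.0]]
force: [-0.7, 0.1, 0.4]
grip_width: 85.4
```

```bash
python3 - <<'E'
from h import *
delta([465.7,79.5,78],1.573)
s=status.read_state(); d=imaging.get_image("wrist"); c=cam(d,s); f=d["frame"]
cv2.imwrite("pics/w2.png",f[:,:,::-1])
hsv=cv2.cvtColor(f,cv2.COLOR_RGB2HSV); m=cv2.inRange(hsv,(8,120,80),(22,255,255)); p=np.argwhere(m)[:,::-1]
q=cv2.boxPoints(cv2.minAreaRect(p.astype(np.float32))); print(len(p),ray(c,p.mean(0),32).round(1),ray(c,q,32).round(1).tolist())
E
```

```text
t 4.1333 ee [467.5  68.5 148.1] F [-0.7  0.1  0.4] grip 85.4 dRot [ 0.0033  0.005  -0.0197] d(now axes) [11.3 -2.3 70.1] d(final axes) [11.  -1.8 70.1]
1639 [[466.   79.9  32. ]] [[350.1, 158.0, 32.0], [367.4, 174.9, 32.0], [485.1, 82.1, 32.0], [469.0, 59.1, 32.0]]
```

View pics/w2.png

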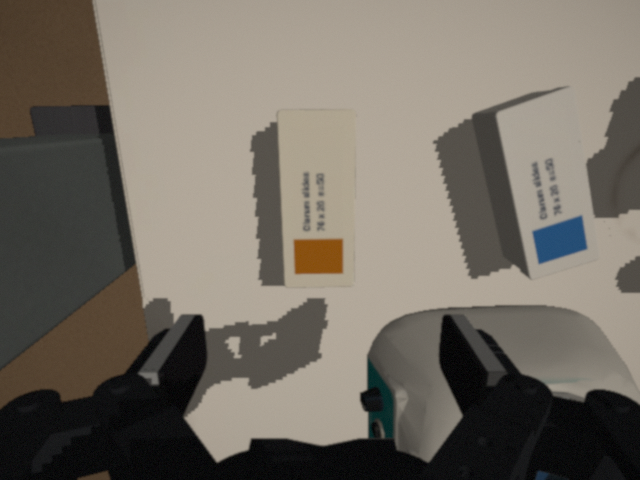

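Orange box sits centred at (318,197) and aligned. The centrifuge body is lower right, near (370–620, 306+), close to the right finger's side, so I'll check clearance before descending.

```bash
python3 - <<'E'
from h import *
s=status.read_state(); cw=cam(imaging.get_image("wrist"),s); d=imaging.get_image("top"); ct=cam(d)
for h in (0,20,40,60,80,100,120):
    print(h,"w2 maxy",ray(cw,[[480,306],[368,360]],h).round(0)[:,:2].tolist(),"top left/front",ray(ct,[[254,240],[258,270],[290,281]],h).round(0)[:,:2].tolist())
p=np.array([[280,110],[356,110],[353,287],[285,287]]); print("lid",ray(cw,p,32).round(1).tolist())
E
```

```text
0 w2 maxy [[563.0, 33.0], [496.0, -3.0]] top left/front [[561.0, 48.0], [512.0, 42.0], [492.0, -10.0]]
20 w2 maxy [[555.0, 43.0], [494.0, 10.0]] top left/front [[559.0, 46.0], [510.0, 40.0], [491.0, -10.0]]
40 w2 maxy [[546.0, 53.0], [491.0, 23.0]] top left/front [[556.0, 44.0], [509.0, 39.0], [491.0, -11.0]]
60 w2 maxy [[538.0, 63.0], [489.0, 37.0]] top left/front [[554.0, 42.0], [508.0, 37.0], [490.0, -11.0]]
80 w2 maxy [[529.0, 73.0], [486.0, 50.0]] top left/front [[552.0, 41.0], [507.0, 35.0], [489.0, -12.0]]
100 w2 maxy [[520.0, 83.0], [484.0, 64.0]] top left/front [[549.0, 39.0], [505.0, 34.0], [488.0, -12.0]]
120 w2 maxy [[512.0, 93.0], [481.0, 77.0]] top left/front [[547.0, 37.0], [504.0, 32.0], [488.0, -13.0]]
lid [[451.0, 147.1, 32.0], [484.8, 146.5, 32.0], [483.8, 61.0, 32.0], [449.3, 61.7, 32.0]]
```

{"method": "send_rows", "body": {"targets": [[[0,0,0,0.0033,0.005,-0.012],[0.006,-0.0006,0.012,0,0,0],[0.006,-0.0006,0.012,0,0,0],[0,0,0.012,0,0,0],[0,0,0.008,0,0,0],[0,0,0,0,0,0],[0,0,0,0,0,0]]]}}

```text
clock: 4.87
ee_pos: [473.7, 75.0, 115.1]
tcp_rot: [[0.016, 1.0, 0.021], [1.0, -0.016, 0.002], [0.002, 0.021, -1.0]]
force: [0.1, -0.0, 0.6]
grip_width: 85.3
```

```bash
python3 -c "
from h import *
delta([466.3,80,78],1.565)"
```

```text
t 4.8667 ee [473.7  75.  115.1] F [ 0.1 -0.   0.6] grip 85.3 dRot [ 0.0212 -0.0018 -0.0102] d(now axes) [ 4.8 -8.3 36.9] d(final axes) [ 5.  -7.5 37.1]
```

{"method": "send_rows", "body": {"targets": [[[0.002,-0.004,0.004,0.021,-0.0018,-0.0102],[0.002,-0.004,0.004,0,0,0],[0,0,0.004,0,0,0]]]}}

```text
clock: 5.12
ee_pos: [466.7, 78.5, 104.7]
tcp_rot: [[0.007, 1.0, 0.003], [1.0, -0.007, 0.001], [0.001, 0.003, -1.0]]
force: [-0.7, 0.0, 0.0]
grip_width: 85.3
```

```bash
python3 -c "
from h import *
delta([466.3,80,78],1.565);delta([466.3,80,78],1.565)"
```

```text
t 5.1167 ee [466.7  78.5 104.7] F [-0.7  0.   0. ] grip 85.3 dRot [ 0.0027 -0.001  -0.0015] d(now axes) [ 1.4 -0.5 26.7] d(final axes) [ 1.5 -0.4 26.7]
t 5.1167 ee [466.7  78.5 104.7] F [-0.7  0.   0. ] grip 85.3 dRot [ 0.0027 -0.001  -0.0015] d(now axes) [ 1.4 -0.5 26.7] d(final axes) [ 1.5 -0.4 26.7]
```

{"method": "send_rows", "body": {"targets": [[[0.001,0,0.008,0.0027,0,0],[0,0,0.008,0,0,0],[0,0,0.006,0,0,0],[0,0,0.002,0,0,0]]]}}

```text
clock: 5.45
ee_pos: [466.6, 79.9, 78.4]
tcp_rot: [[0.007, 1.0, -0.0], [1.0, -0.007, 0.001], [0.001, -0.0, -1.0]]
force: [0.3, -0.2, -0.7]
grip_width: 85.8
```

```bash
python3 -c "
from h import *
delta([466.3,80,78],1.565)"
```

```text
t 5.45 ee [466.6  79.9  78.4] F [ 0.3 -0.2 -0.7] grip 85.8 dRot [-0.0001 -0.0014 -0.001 ] d(now axes) [ 0.1 -0.3  0.4] d(final axes) [ 0.1 -0.3  0.4]
```

Well placed. Closing.

{"method": "send_rows", "body": {"targets": [[[0,0,0,0,0,0],[0,0,0,0,0,0],[0,0,0,0,0,0],[0,0,0,0,0,0],[0,0,0,0,0,0],[0,0,0,0,0,0],[0,0,0,0,0,0],[0,0,0,0,0,0]]], "grip": 0}}

```text
clock: 6.12
ee_pos: [466.2, 79.9, 77.6]
tcp_rot: [[0.006, 1.0, -0.001], [1.0, -0.006, 0.0], [0.0, -0.001, -1.0]]
force: [0.2, 0.0, -0.9]
grip_width: 34.7
```

```bash
python3 -c "
from h import *
delta([466.3,80,150],1.565)"
```

```text
t 6.1167 ee [466.2  79.9  77.6] F [ 0.2  0.  -0.9] grip 34.7 dRot [-0.0014 -0.0004 -0.0005] d(now axes) [  0.1  -0.  -72.4] d(final axes) [  0.1   0.1 -72.4]
```

{"method": "send_rows", "body": {"targets": [[[0,0,-0.01,0,0,0],[0,0,-0.02,0,0,0],[0,0,-0.03,0,0,0],[0,0,-0.035,0,0,0],[0,0,-0.035,0,0,0],[0,0,-0.03,0,0,0],[0,0,-0.01,0,0,0]]]}}

```text
clock: 6.7
ee_pos: [464.2, 79.5, 251.1]
tcp_rot: [[0.004, 1.0, -0.013], [1.0, -0.004, -0.003], [-0.003, -0.013, -1.0]]
force: [0.9, -0.4, -1.5]
grip_width: 34.5
```

```bash
python3 -c "
from h import *
delta([440,-161.7,240],-0.006)"
```

```text
t 6.7 ee [464.2  79.5 251.1] F [ 0.9 -0.4 -1.5] grip 34.5 dRot [-0.0072  0.0126  1.5723] d(now axes) [-241.3  -22.9   12.2] d(final axes) [-22.7 241.4  11.1]
```

{"method": "send_rows", "body": {"targets": [[[-0.03,-0.003,0,-0.004,0.006,0.05],[-0.034,-0.003,0,-0.003,0.006,0],[-0.034,-0.003,0,0,0,0],[-0.034,-0.003,0,0,0,0],[-0.034,-0.003,0,0,0,0],[-0.034,-0.003,0,0,0,0],[-0.02,-0.003,0,0,0,0],[0,0,0,0,0,0]]]}}

```text
clock: 7.37
ee_pos: [434.0, -145.6, 254.8]
tcp_rot: [[0.05, 0.999, 0.011], [0.999, -0.051, 0.011], [0.012, 0.011, -1.0]]
force: [0.2, -0.2, -1.4]
grip_width: 34.6
```

{"method": "send_rows", "body": {"targets": [[[0,0,0,0,0,0.122],[0,0,0,0,0,0.122],[0,0,0,0,0,0.122],[0,0,0,0,0,0.122],[0,0,0,0,0,0.122],[0,0,0,0,0,0.122],[0,0,0,0,0,0.122],[0,0,0,0,0,0.122],[0,0,0,0,0,0.122],[0,0,0,0,0,0.122],[0,0,0,0,0,0.1],[0,0,0,0,0,0]]]}}

```text
clock: 8.37
ee_pos: [430.0, -138.7, 253.5]
tcp_rot: [[0.986, 0.168, 0.007], [0.168, -0.986, 0.017], [0.009, -0.015, -1.0]]
force: [0.1, 0.8, -1.4]
grip_width: 34.4
```

```bash
python3 -c "
from h import *
delta([424,-161.7,150],-0.006)"
```

```text
t 8.3667 ee [ 430.  -138.7  253.5] F [ 0.1  0.8 -1.4] grip 34.4 dRot [-0.016  -0.008   0.1747] d(now axes) [-10.7  23.2 103. ] d(final axes) [ -5.8  23.  103.5]
```

{"method": "send_rows", "body": {"targets": [[[0,0,0,-0.008,-0.004,0.09],[0,0,0,-0.008,-0.004,0.085],[0,0,0,0,0,0],[-0.001,0.006,0.02,0,0,0],[-0.001,0.006,0.02,0,0,0],[-0.001,0.006,0.02,0,0,0],[-0.001,0.004,0.02,0,0,0],[0,0,0.015,0,0,0],[0,0,0,0,0,0]]]}}

```text
clock: 9.12
ee_pos: [429.1, -155.5, 156.5]
tcp_rot: [[1.0, 0.03, 0.008], [0.03, -1.0, 0.003], [0.008, -0.003, -1.0]]
force: [-0.1, -0.2, -1.3]
grip_width: 34.6
```

```bash
python3 - <<'E'
from h import *
delta([424,-161.7,150],-0.006)
s=status.read_state(); d=imaging.get_image("wrist"); c=cam(d,s); f=d["frame"]
np.save("w3.npy",f); np.savez("c3.npz",K=c[0],R=c[1],t=c[2])
cv2.imwrite("pics/w3.png",f[:,:,::-1])
E
```

```text
t 9.1167 ee [ 429.1 -155.5  156.5] F [-0.1 -0.2 -1.3] grip 34.6 dRot [-0.0027 -0.0079  0.0356] d(now axes) [-5.3  6.1  6.5] d(final axes) [-5.1  6.2  6.5]
```

View pics/w3.png

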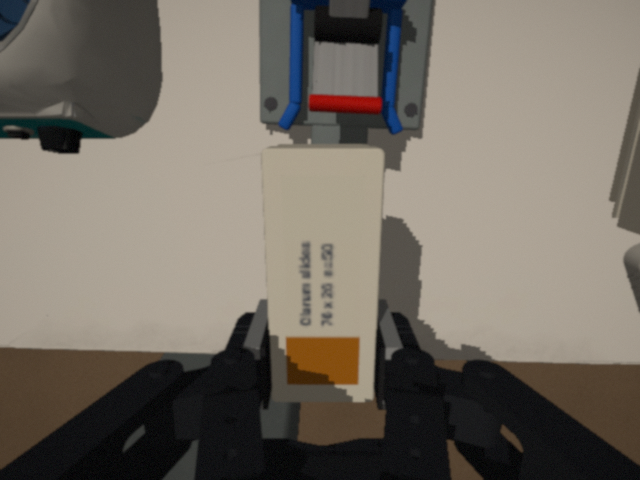

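The box is held straight, nose edge at v≈147 (u 262–384), rear end at v≈402. Ahead of it are the rails at u≈296 and u≈392, the lip at (346,103), and the splay tips at (287,128) and (396,131).

```bash
python3 - <<'E'
from h import *
f=np.load("w3.npy"); z=np.load("c3.npz"); c=(z["K"],z["R"],z["t"])
hsv=cv2.cvtColor(f,cv2.COLOR_RGB2HSV)
b=cv2.inRange(hsv,(105,130,50),(125,255,255))
L=[];Rr=[]
for v in range(25,95,2):
    l=np.flatnonzero(b[v,280:312]); r_=np.flatnonzero(b[v,375:410])
    if len(l) and len(r_): L.append([280+l[0]-.5,280+l[-1]+.5,v]);Rr.append([375+r_[0]-.5,375+r_[-1]+.5,v])
L=np.array(L);Rr=np.array(Rr)
for n,A in (("L",L),("R",Rr)):
    for i in (0,1):
        P=ray(c,A[:,[i,2]],20); k=np.polyfit(P[:,0],P[:,1],1); print(n,i,"yaw %.4f y@530 %.1f"%(k[0],np.polyval(k,530)),P[:,0].min().round(),P[:,0].max().round())
m=cv2.inRange(hsv,(0,150,90),(6,255,255))[80:125,290:400]; p=np.argwhere(m)[:,::-1]+[290,80]
print("lip",p.min(0),p.max(0),ray(c,[[p[:,0].min(),p[:,1].mean()],[p[:,0].max()+1,p[:,1].mean()]],51).round(1).tolist())
# splay tips
for lo,hi in((270,315),(375,410)):
    q=np.argwhere(b[:140,lo:hi]); v=q[:,0].max(); print("tip",ray(c,[lo+q[q[:,0]==v][:,1].mean(),v+.5],20).round(1))
zt=156.5-77.6+32
w=cv2.inRange(f,(135,125,105),(255,255,255))
g=cv2.cvtColor(f,cv2.COLOR_RGB2GRAY)
print("box corners",ray(c,[[262,148],[384,148],[375,402],[270,402]],zt).round(1).tolist(), "mark",)
m=cv2.inRange(hsv,(8,120,80),(22,255,255))[320:400,275:370]; p=np.argwhere(m)[:,::-1]+[275,320]
print("mark",ray(c,p.mean(0),zt).round(1))
for v in (170,200,330,380):
    row=cv2.GaussianBlur(g,(3,3),0)[v].astype(int); dl=abs(np.diff(row[255:285])); dr=abs(np.diff(row[365:395])); print(v,255.5+dl.argmax(),dl.max(),365.5+dr.argmax(),dr.max(), ray(c,[[255.5+dl.argmax()+.5,v],[365.5+dr.argmax()+.5,v]],zt).round(1)[:,:2].tolist())
E
```

```text
L 0 yaw -0.0047 y@530 -136.1 517.0 547.0
L 1 yaw -0.0063 y@530 -142.1 518.0 547.0
R 0 yaw -0.0210 y@530 -181.6 519.0 548.0
R 1 yaw -0.0040 y@530 -187.7 519.0 549.0
lip [309  95] [380 111] [[512.0, -146.9, 51.0], [512.9, -176.8, 51.0]]
tip [[ 500.8 -134.5   20. ]]
tip [[ 500.  -188.3   20. ]]
box corners [[496.8, -136.0, 110.9], [497.8, -170.6, 110.9], [412.3, -173.8, 110.9], [411.1, -137.5, 110.9]] mark
mark [[ 429.7 -156.3  110.9]]
170 259.5 3 385.5 18 [[490.6, -135.3], [491.7, -171.6]]
200 261.5 4 383.5 11 [[481.8, -135.7], [482.9, -171.7]]
330 268.5 41 376.5 39 [[439.0, -137.4], [440.1, -172.6]]
380 270.5 22 373.5 41 [[420.0, -137.9], [421.2, -172.9]]
```

{"method": "send_rows", "body": {"targets": [[[0,0,0,-0.0027,-0.0079,0.0356],[0,0,0,0,0,0],[-0.002,0.002,0.01,0,0,0],[-0.002,0.002,0.01,0,0,0],[-0.001,0.002,0.01,0,0,0],[0,0,0,0,0,0]]]}}

```text
clock: 9.67
ee_pos: [428.8, -161.1, 132.3]
tcp_rot: [[1.0, -0.002, 0.013], [-0.002, -1.0, -0.002], [0.013, 0.002, -1.0]]
force: [-0.2, 1.6, -0.8]
grip_width: 33.9
```

```bash
python3 - <<'E'
from h import *
delta([424,-161.5,90],-0.006)
E
```

```text
t 9.6667 ee [ 428.8 -161.1  132.3] F [-0.2  1.6 -0.8] grip 33.9 dRot [ 0.0023 -0.0125  0.0044] d(now axes) [-5.3  0.3 42.2] d(final axes) [-4.8  0.4 42.3]
```

{"method": "send_rows", "body": {"targets": [[[0,0,0.008,0.002,-0.0125,0.0044],[0,0,0.01,0,0,0],[0,0,0.01,0,0,0],[0,0,0.006,0,0,0],[0,0,0,0,0,0]]]}}

```text
clock: 10.08
ee_pos: [432.0, -160.9, 98.4]
tcp_rot: [[1.0, -0.004, 0.006], [-0.004, -1.0, -0.002], [0.006, 0.002, -1.0]]
force: [-0.3, -0.5, -1.4]
grip_width: 34.2
```

```bash
python3 - <<'E'
from h import *
delta([427,-161.5,89],-0.006); print(status.read_state()["joint_pos"])
E
```

```text
t 10.0833 ee [ 432.  -160.9   98.4] F [-0.3 -0.5 -1.4] grip 34.2 dRot [ 0.0017 -0.0061  0.0019] d(now axes) [-5.1  0.6  9.3] d(final axes) [-5.   0.6  9.4]
[ 0.26182483  0.64757557 -0.00480328  2.31858061  0.01760836  0.16911135
 -1.3342748 ]
```

{"method": "send_rows", "body": {"targets": [[[-0.002,0.0005,0.004,0.0015,-0.006,0.002],[-0.001,0,0.003,0,0,0],[0,0,0.002,0,0,0],[0,0,0,0,0,0]]]}}

```text
clock: 10.42
ee_pos: [428.6, -161.3, 87.8]
tcp_rot: [[1.0, -0.006, -0.002], [-0.006, -1.0, 0.0], [-0.002, -0.0, -1.0]]
force: [-0.9, 1.2, -0.7]
grip_width: 34.4
```

```bash
python3 - <<'E'
from h import *
delta([427,-161.5,89],-0.006)
s=status.read_state(); d=imaging.get_image("wrist"); c=cam(d,s); f=d["frame"]
np.save("w4.npy",f); cv2.imwrite("pics/w4.png",f[:,:,::-1])
E
```

```text
t 10.4167 ee [ 428.6 -161.3   87.8] F [-0.9  1.2 -0.7] grip 34.4 dRot [-0.0004  0.0018  0.    ] d(now axes) [-1.6  0.2 -1.2] d(final axes) [-1.6  0.2 -1.2]
```

View pics/w4.png

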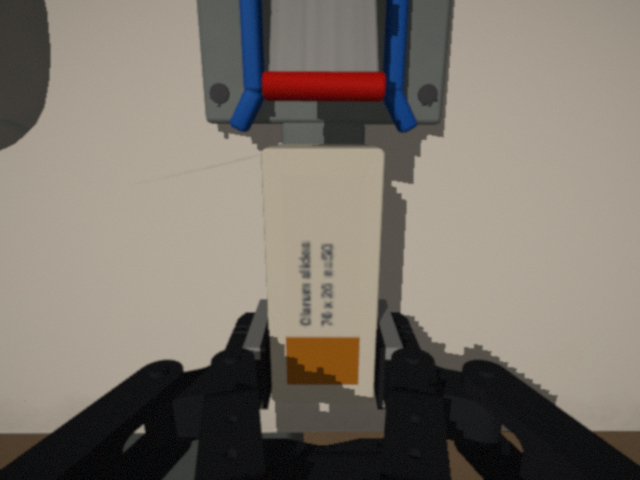

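Aligned: nose edge u 263–384 (mid 323.5) against rail inner edges of about 262 and 387 (mid 324.5). Lip is at v≈86 and the box is ahead of the splays. Starting the insertion.

{"method": "send_rows", "body": {"targets": [[[0.002,0,-0.0015,0,0.002,0],[0.004,0,0,0,0,0],[0.005,0,0,0,0,0],[0.005,0,0,0,0,0],[0.004,0,0,0,0,0]]]}}

```text
clock: 10.88
ee_pos: [449.3, -161.5, 90.4]
tcp_rot: [[1.0, -0.007, -0.0], [-0.007, -1.0, 0.0], [-0.0, -0.0, -1.0]]
force: [-1.9, -1.3, -2.5]
grip_width: 34.4
```

```bash
python3 - <<'E'
from h import *
delta([487.6,-161.7,88.2],-0.006)
E
```

```text
t 10.8833 ee [ 449.3 -161.5   90.4] F [-1.9 -1.3 -2.5] grip 34.4 dRot [-0.0004  0.0003 -0.0008] d(now axes) [38.3 -0.1  2.2] d(final axes) [38.3 -0.1  2.2]
```

{"method": "send_rows", "body": {"targets": [[[0.004,0,0.001,0,0,0],[0.004,0,0.001,0,0,0],[0.004,0,0.0,0,0,0],[0.004,0,0,0,0,0]]]}}

```text
clock: 11.22
ee_pos: [457.0, -161.0, 87.4]
tcp_rot: [[1.0, -0.009, -0.023], [-0.009, -1.0, 0.004], [-0.023, -0.004, -1.0]]
force: [-10.6, -0.5, 13.2]
grip_width: 34.4
```

```bash
python3 - <<'E'
from h import *
delta([487.6,-161.7,88],-0.006)
E
```

```text
t 11.2167 ee [ 457.  -161.    87.4] F [-10.6  -0.5  13.2] grip 34.4 dRot [-0.0036  0.0227 -0.0031] d(now axes) [30.6  0.4 -1.3] d(final axes) [30.6  0.5 -0.6]
```

{"method": "send_rows", "body": {"targets": [[[0.0,0,-0.001,0,0.022,0],[0.004,0,0,0,0,0],[0.004,0,0,0,0,0]]]}}

```text
clock: 11.47
ee_pos: [461.0, -160.8, 87.7]
tcp_rot: [[1.0, -0.011, -0.01], [-0.01, -1.0, 0.005], [-0.01, -0.005, -1.0]]
force: [-3.6, -0.3, -3.6]
grip_width: 34.2
```

```bash
python3 - <<'E'
from h import *
delta([487.6,-161.7,88],-0.006)
s=status.read_state(); d=imaging.get_image("wrist"); f=d["frame"]; cv2.imwrite("pics/w5.png",f[:,:,::-1])
d=imaging.get_image("side"); cv2.imwrite("pics/s5.png",cv2.resize(d["frame"][140:280,270:430],(800,700))[:600,:,::-1])
E
```

```text
t 11.4667 ee [ 461.  -160.8   87.7] F [-3.6 -0.3 -3.6] grip 34.2 dRot [-0.0049  0.0102 -0.0045] d(now axes) [26.6  0.6 -0.6] d(final axes) [26.6  0.7 -0.3]
```

View pics/w5.png

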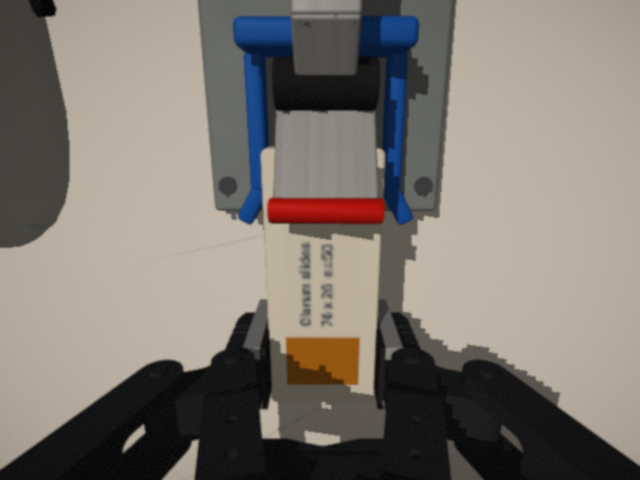

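The nose is between the rails under the lead-in plate, with the lip riding above at (326,210) and the box unslipped in the grip. Continuing.

{"method": "send_rows", "body": {"targets": [[[0.004,0.0005,-0.0003,-0.003,0.012,-0.004],[0.005,0,0,0,0.003,0],[0.005,0,0,0,0.003,0]]]}}

```text
clock: 11.82
ee_pos: [471.3, -160.9, 87.0]
tcp_rot: [[1.0, -0.006, -0.003], [-0.006, -1.0, 0.004], [-0.003, -0.004, -1.0]]
force: [-11.8, -1.1, 11.9]
grip_width: 34.3
```

```bash
python3 - <<'E'
from h import *
delta([487.6,-161.7,88],-0.006)
E
```

```text
t 11.8167 ee [ 471.3 -160.9   87. ] F [-11.8  -1.1  11.9] grip 34.3 dRot [-0.0036  0.0029 -0.0004] d(now axes) [16.3  0.7 -1.1] d(final axes) [16.3  0.7 -1. ]
```

{"method": "send_rows", "body": {"targets": [[[0.004,0.0004,-0.001,-0.003,0.003,0],[0.004,0,-0.0003,0,0.002,0],[0.004,0,-0.0003,0,0.002,0]]]}}

```text
clock: 12.07
ee_pos: [477.6, -160.8, 87.5]
tcp_rot: [[1.0, -0.008, -0.011], [-0.008, -1.0, 0.003], [-0.011, -0.003, -1.0]]
force: [-6.7, -0.3, -2.3]
grip_width: 34.2
```

```bash
python3 - <<'E'
from h import *
delta([487.6,-161.7,88],-0.006)
E
```

```text
t 12.0667 ee [ 477.6 -160.8   87.5] F [-6.7 -0.3 -2.3] grip 34.2 dRot [-0.0029  0.0113 -0.0017] d(now axes) [10.   0.8 -0.6] d(final axes) [10.   0.8 -0.5]
```

{"method": "send_rows", "body": {"targets": [[[0.005,0.0004,-0.0003,-0.002,0.011,0],[0.005,0,-0.0002,0,0.002,0],[0.004,0,-0.0002,0,0.002,0]]]}}

```text
clock: 12.32
ee_pos: [488.1, -160.8, 87.0]
tcp_rot: [[1.0, -0.008, -0.008], [-0.008, -1.0, 0.003], [-0.008, -0.003, -1.0]]
force: [-12.8, -0.3, 7.6]
grip_width: 34.0
```

```bash
python3 - <<'E'
from h import *
delta([487.6,-161.7,88],-0.006)
E
```

```text
t 12.3167 ee [ 488.1 -160.8   87. ] F [-12.8  -0.3   7.6] grip 34.0 dRot [-0.0028  0.0075 -0.0024] d(now axes) [-0.5  0.9 -1. ] d(final axes) [-0.5  0.9 -1. ]
```

{"method": "send_rows", "body": {"targets": [[[0.003,0.0002,-0.0006,-0.002,0.007,0],[0.003,0,0,0,0,0]]]}}

```text
clock: 12.48
ee_pos: [488.4, -160.8, 87.2]
tcp_rot: [[1.0, -0.01, -0.015], [-0.01, -1.0, 0.003], [-0.015, -0.003, -1.0]]
force: [-9.5, -0.8, 7.6]
grip_width: 34.1
```

```bash
python3 - <<'E'
from h import *
delta([487.6,-161.7,88],-0.006)
s=status.read_state(); d=imaging.get_image("wrist"); f=d["frame"]; cv2.imwrite("pics/w6.png",f[:,:,::-1])
E
```

```text
t 12.4833 ee [ 488.4 -160.8   87.2] F [-9.5 -0.8  7.6] grip 34.1 dRot [-0.0028  0.0151 -0.0036] d(now axes) [-0.9  1.  -0.8] d(final axes) [-0.8  1.  -0.8]
```

View pics/w6.png

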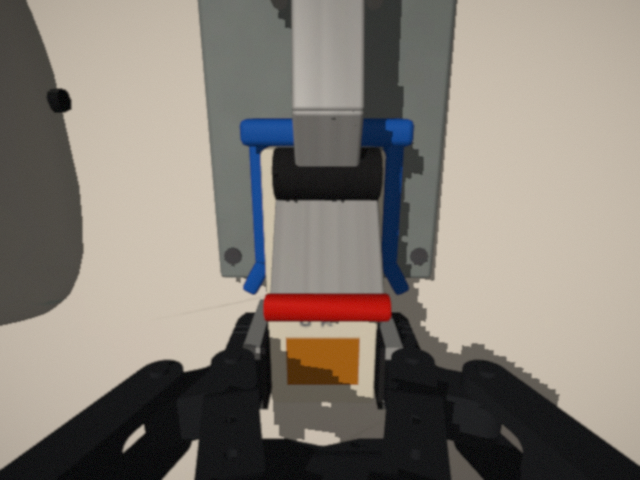

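Nose edge (v≈148) meets the blue stop, the pad bar is on top of the box, and forward motion has ended. One firmer push, then release.

{"method": "send_rows", "body": {"targets": [[[0.006,0.0003,0,0,0.014,0],[0.008,0,0,0,0.004,0]]]}}

```text
clock: 12.7
ee_pos: [489.3, -160.9, 87.1]
tcp_rot: [[1.0, -0.011, -0.027], [-0.011, -1.0, 0.006], [-0.027, -0.006, -1.0]]
force: [-19.0, -0.2, 12.3]
grip_width: 34.2
```

```bash
python3 - <<'E'
from h import *
delta([487.6,-161.7,88],-0.006)
E
```

```text
t 12.7 ee [ 489.3 -160.9   87.1] F [-19.   -0.2  12.3] grip 34.2 dRot [-0.0062  0.0273 -0.0049] d(now axes) [-1.7  0.8 -0.9] d(final axes) [-1.7  0.8 -0.9]
```

{"method": "send_rows", "body": {"targets": [[[0,0,0,0,0,0],[0,0,0,0,0,0],[0,0,0,0,0,0],[0,0,0,0,0,0]]], "grip": 65}}

```text
clock: 13.03
ee_pos: [499.4, -162.2, 89.7]
tcp_rot: [[1.0, -0.01, -0.005], [-0.01, -1.0, 0.002], [-0.005, -0.002, -1.0]]
force: [-0.0, -0.1, -0.1]
grip_width: 55.5
```

```bash
python3 - <<'E'
from h import *
delta([487.6,-161.7,150],-0.006)
E
```

```text
t 13.0333 ee [ 499.4 -162.2   89.7] F [-0.  -0.1 -0.1] grip 55.5 dRot [-0.0022  0.0054 -0.0039] d(now axes) [-12.2  -0.5 -60.2] d(final axes) [-11.8  -0.4 -60.3]
```

{"method": "send_rows", "body": {"targets": [[[-0.004,0,-0.001,0,0.005,0],[-0.006,0,-0.001,0,0,0],[-0.006,0,-0.002,0,0,0],[-0.002,0,-0.01,0,0,0],[0,0,-0.02,0,0,0],[0,0,-0.025,0,0,0],[0,0,-0.025,0,0,0],[0,0,-0.025,0,0,0],[0,0,-0.02,0,0,0],[0,0,0,0,0,0]]]}}

```text
clock: 13.87
ee_pos: [480.7, -161.9, 227.5]
tcp_rot: [[1.0, -0.009, 0.008], [-0.009, -1.0, 0.002], [0.008, -0.002, -1.0]]
force: [-0.1, -0.0, 0.2]
grip_width: 55.7
```

```bash
python3 - <<'E'
from h import *
delta([487.6,-161.7,150],-0.006)
s=status.read_state(); d=imaging.get_image("wrist"); f=d["frame"]; c=cam(d,s)
w=cv2.resize(f[60:400,180:480],(530,600),interpolation=cv2.INTER_CUBIC)
sd=imaging.get_image("side")["frame"]; t=imaging.get_image("top")["frame"]
im=np.zeros((600,800,3),np.uint8); im[:,:530]=w; im[:270,530:]=cv2.resize(sd[165:255,300:390],(270,270)); im[300:600,530:]=cv2.resize(t[190:310,335:443],(270,300))
cv2.imwrite("pics/w7.png",im[:,:,::-1])
hsv=cv2.cvtColor(f,cv2.COLOR_RGB2HSV)
for n,lo,hi,z in(("mark",(8,120,80),(22,255,255),42),("lip",(0,150,90),(6,255,255),70)):
    m=cv2.inRange(hsv,lo,hi); k,l,st,ce=cv2.connectedComponentsWithStats(m); i=1+st[1:,4].argmax()
    print(n,st[i],ray(c,ce[i],z).round(1))
E
```

```text
t 13.8667 ee [ 480.7 -161.9  227.5] F [-0.1 -0.   0.2] grip 55.7 dRot [-0.0019 -0.0081 -0.0028] d(now axes) [ 6.3 -0.1 77.6] d(final axes) [ 6.9 -0.2 77.5]
mark [303 219  36  26 909] [[ 486.7 -160.2   42. ]]
lip [297 182  53  11 554] [[ 520.7 -162.2   70. ]]
```

View pics/w7.png

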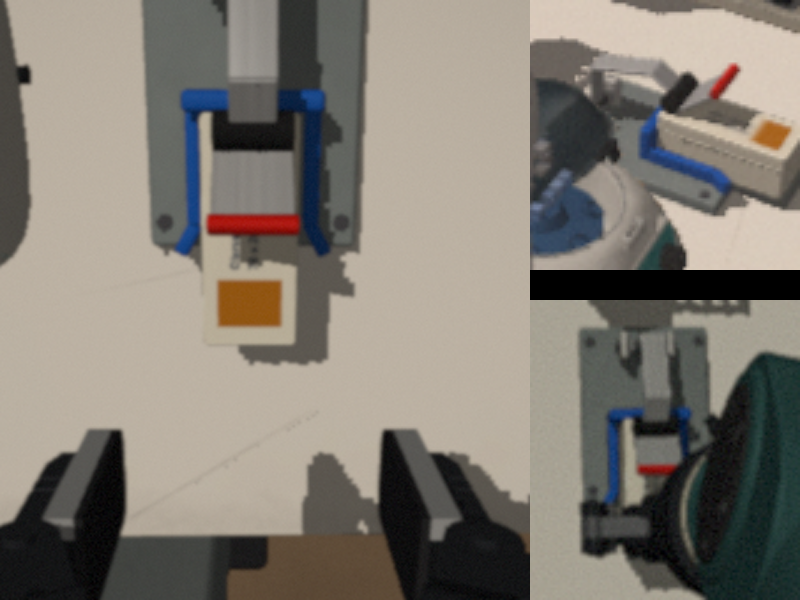

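Box lies in the guides, lip (crop 254,224) raised over it, nose at the stop (crop v≈110), rear and mark clear. The side inset shows it flat with the pad bar on top. One numeric check of the gap to the stop.

```bash
python3 - <<'E'
from h import *
s=status.read_state(); d=imaging.get_image("wrist"); f=d["frame"]; c=cam(d,s)
hsv=cv2.cvtColor(f,cv2.COLOR_RGB2HSV); g=cv2.cvtColor(f,cv2.COLOR_RGB2GRAY).astype(float)
b=cv2.inRange(hsv,(105,130,50),(125,255,255))
print("blue/gray col 297-299 rows 108..130:", [(v,int(b[v,298]>0),g[v,296:300].mean().round()) for v in range(108,130)])
col=g[245:265,318:340].mean(1); r_=245.5+np.diff(col).argmin(); print("rear row",r_, [int(x) for x in col])
R=ray(c,[[321,r_],],42)[0]; print("rear x",R[0].round(1),"-> nose",(R[0]+85).round(1))
for v in (118,120,122,124): print(v,"stop z34",ray(c,[298,v],34)[0,0].round(1),"nose z42",ray(c,[298,v],42)[0,0].round(1))
print("lip ends",np.argwhere(cv2.inRange(hsv,(0,150,90),(6,255,255))).min(0))
E
```

```text
blue/gray col 297-299 rows 108..130: [(108, 1, np.float64(69.0)), (109, 1, np.float64(68.0)), (110, 1, np.float64(66.0)), (111, 1, np.float64(64.0)), (112, 1, np.float64(64.0)), (113, 1, np.float64(60.0)), (114, 1, np.float64(58.0)), (115, 1, np.float64(54.0)), (116, 1, np.float64(48.0)), (117, 0, np.float64(60.0)), (118, 0, np.float64(102.0)), (119, 0, np.float64(146.0)), (120, 0, np.float64(165.0)), (121, 0, np.float64(168.0)), (122, 0, np.float64(169.0)), (123, 0, np.float64(169.0)), (124, 0, np.float64(168.0)), (125, 0, np.float64(168.0)), (126, 0, np.float64(167.0)), (127, 0, np.float64(166.0)), (128, 0, np.float64(167.0)), (129, 0, np.float64(168.0))]
rear row 252.5 [173, 173, 173, 173, 173, 172, 167, 149, 116, 93, 87, 87, 88, 89, 91, 94, 101, 115, 136, 158]
rear x 470.3 -> nose 555.3
118 stop z34 555.7 nose z42 555.6
120 stop z34 554.5 nose z42 554.5
122 stop z34 553.3 nose z42 553.3
124 stop z34 552.1 nose z42 552.2
lip ends [178 298]
```

```bash
python3 -c "
from bench import job,status
print(job.sign_off(), status.read_state()['clock'])"
```

```text
the job is handed in; nothing more can be done
the job is handed in; nothing more can be done
```

The orange-marked box is fully home in the cradle, and I handed the job in at about 14 s on the robot's clock. I gripped it across its width near the marked end. I slid it along the bed so its nose lifted the hold-down arm, pushed until it stopped, then released it and backed the gripper clear.

**Home position:** the last wrist picture puts the nose at x ≈ 555.3–555.6 mm and the stop face at about 555.5 mm, with no gap visible. A cruder estimate from the orange mark alone put the box about 1 mm short, which is within the calibration.

**Lie of the box:** the last pictures show it flat, lid up, between the rails, with the black pad bar on its top and the lip raised.

**Forces:** the highest readings were about 19 N pushing forward and 13 N vertically. The force was about zero after release.

**Anomalies:**
- The tool tilted by up to 0.027 rad under the push.
- It sprang about 10 mm forward as the fingers opened, with no contact force showing afterwards.

I did not approach the blue-marked box, but I took no final picture of it.

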